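Close the test fixture over the circuit board

ROBOT

A 6-joint arm with a two-finger parallel gripper is mounted at the origin on the work surface. World frame = base frame: x ahead of the robot, y to its left, z up, the work surface at z = 0. Lengths are in m, angles in rad, forces in N, time in s.
With the tool pointing down it reaches from about 0.35 to 0.775 m from the base axis. Payload 5.5 kg.
Tool frame: the origin (TCP) lies at the very end of the fingers, on their centre line; the grasp point (between the pads) lies 19 mm behind it; z points along the fingers, x is the direction in which the jaws open and shut, and the axes are right-handed (so a half turn about z gives the same grasp; the last joint's range is limited). The gripper opens to 85 mm and grips with 20 to 120 N. Pads are 22 mm wide; open, the fingers measure 114 mm over their backs; the gripper's body (76 mm by 85 mm) begins 54 mm behind the grasp point. The pads swing forward as they close: fully open they stand 13 mm farther back than shut.
Start: joints at [1.173, 0.313, 0.046, 1.304, 0, 1.431], TCP at [0.147, 0.556, 0.231] pointing down, gripper open.
Joint ranges: [-2.76, 2.76], [-0.86, 1.69], [-1.03, 1.26], [-2.2, 2.34], [-1.47, 1.5], [-3.14, 3.14]. Speed limits (rad/s): [2.57, 2.57, 3.14, 3.14, 3.14, 3.14].

INTERFACE

Orientations are given as a unit quaternion [w, x, y, z].
In Python, from workcell import monitor, eyes, ticket gives the robot as it stands.
- The arm moves only by the tool send_rows, never from a script. Its argument "targets" is a list of rows, each a list of 5 numbers: the shift along the world's x, y, z in m, then the turn about the world's z in degrees, then the closure in counts, from 0 (fully open) to 255 (shut). A call has 1 to 12 rows; each row shifts and turns the commanded pose from where the row before left it; what a row does not reach is not made up. A row lasts 1/10 s, in which the tool goes at most 50 mm and 8.59 degrees, less where a joint would pass 70% of its speed; a pose out of reach is approached as far as the arm can. A call is refused whole if a number of a shift passes 0.05 or a number of a turn 8.59, either way. A call with a gripper value outside its range is refused whole. The fingers move at their own pace and stop on an object; "newtons" is the grip in N (left out, the last holds). Time passes only in rows, so rows that do not move let the fingers close. It gives the time, the measured TCP pose, the force and the opening at its end, in the units of the state.
- monitor.get_state(): the state, without advancing time (a new reading comes with each control period).
- eyes.read_camera(name): name is "side" or "top" or "wrist"; returns a dict with "img" (384x512x3 uint8, red, green, blue), "z_map" (384x512 float32, m along the optical axis (not along the pixel's ray), 0 where there is no reading), "camera_matrix" (3x3 intrinsics, pixels), "pose" (4x4, takes a point from camera to world coordinates); the wrist camera has in their place "T_tool_cam" (4x4, takes a point from camera to tool coordinates, whose origin is the TCP and whose axes are the tool frame's). Camera axes: x right, y down, z forward; pixel columns grow to the right and rows downward; lengths in m; the calibration is good to about 2 mm. A picture is of the moment at which its call begins: read the wrist's pose just before it.
- ticket.hand_in(): hands the job in, once; it reports no verdict.
Trained networks look in the newest picture that a camera, given by its name, has taken for a name from the list of things; names that differ only in an ending like _2 or _b are one class to them, and where a whole thing is asked for, a point or a joint stands for the part that bears it (a point fixed in the world has none). Each returns a list of dicts, best first, with "conf" (0 to 1); they miss things now and then, are a little off and sometimes report something else, mostly with a low value. They report only what shows in the picture. A call takes as long as a camera call.
- eyes.spot_in(name, camera): "xyz" ([x, y, z] in m, in world coordinates, good to about 4 mm: the middle of the surface that is visible of it).
- eyes.tip_of(name, camera): "xyz" ([x, y, z] in m, in world coordinates, good to about 4 mm: a listed point, or the origin of a listed thing).
The state is a dict: "clock": time; "joint_pos": joint angles; "qvel": joint speeds; "tau": joint torques, N m; "tcp_pos": TCP position; "orientation": TCP orientation; "wrist_force": force on the tool from outside, world axes, zero at the start; "ft_torque": the same for the moment, N m; "finger_gap": finger opening in m.
Only numpy, scipy, OpenCV 4.12 (cv2) and the standard library are available. Lean on these libraries where they do the work, as an engineer would, in place of code of your own. Each camera call takes 0.05 s, during which the arm holds its last target.

TASK

Two identical board-test fixtures are fixed to the bench with their hinged covers tipped back open; one holds a green circuit board, the other is empty. Take the cover of the fixture that holds the board, swing it over past upright and lower it gently all the way down onto its stops without letting it drop, then let go. Leave the empty fixture's cover open as it is.

Things in the scene. Friction and masses are not known exactly. Their poses are not given: they have to be found in the camera images.
- cover (a joint): Hinge angle (rad) of the cover on the fixture HOLDING THE GREEN BOARD: 0 = shut on its stops, 1.57 = upright, starts tipped back at 1.70 to 1.83, rear stop 1.95. Cover: aluminium frame 150 mm wide, 8 mm thick, clear window, about 0.4 kg. Hinge friction 0.1 N m: it stays put near upright, but below about 1.1 rad it falls shut unless held. No latch or spring.
- cover_bar (a point): Middle of the dark round bar at that cover's free edge, by which it is moved; moves with it. Bar 12 mm thick, 96 mm long, parallel to the hinge, in the cover's plane, 170 mm from the hinge axis, on two 10 mm arms at its ends. 49 mm clear gap between bar and cover edge: fingers can straddle the bar from above at any angle and it can turn between them.
- cover_hinge (a point): Middle of that fixture's hinge axis, fixed, 70 mm above the bench. z up, y along the hinge, x level from the fixture's front (robot side) to its rear. At hinge angle a the bar is 170*cos(a) mm along -x and 170*sin(a) mm up from here. The grey base (125 mm deep, 170 mm wide, top 50 mm above the bench) ends 53 mm behind the shut bar.
- spare_cover_bar (a point): Middle of the same bar on the cover of the other, EMPTY fixture (brass pins on a black pad, no board), same make and size, also tipped back open. It must stay where it is.

How it is judged:
By the outcome, as a careful person would: the job done as asked, in the order asked, and still so for the second after the job is handed in, with the robot touching nothing.
It also fails if it takes over 42 s, if anything falls off the work surface, if the arm or the gripper's body presses on something with over 40 N, if the wrist force passes 120 N, or if a joint passes its speed limit or range.

## Working session

There is one attempt and no reset: what is moved stays moved. The work goes in short steps, Python scripts to look and compute and a tool call to move; the robot and the scene stay as the last step left them, time stands still between calls to the robot, and variables do not carry over. Pictures are saved under pics/ and viewed, and the job is handed in when it is done.

Besides the shell and the picture viewer there is one more tool, called after ">>>" as name(argument=value, ...) on one line, values as JSON. send_rows: Moves the arm, as the interface text tells. Its arguments: {"type":"object","properties":{"targets":{"type":"array"},"newtons":{"type":"number"}},"required":["targets"]}

```bash
mkdir -p pics; python3 - <<'E'
from workcell import monitor, eyes, ticket
import cv2, numpy as np
s=monitor.get_state(); print({k:np.round(v,3).tolist() for k,v in s.items()})
ims=[]
for c in ["side","top"]:
    r=eyes.read_camera(c); cv2.imwrite(f"pics/{c}0.png",r["img"][:,:,::-1])
    for n in ["cover_bar","cover_hinge","spare_cover_bar"]:
        print(c,n,[(np.round(d["xyz"],3).tolist(),round(d["conf"],2)) for d in eyes.tip_of(n,c)])
    print(np.round(r["pose"],3).tolist(),r["camera_matrix"].tolist())
E
```

```text
{'clock': 0.0, 'joint_pos': [1.173, 0.314, 0.045, 1.304, -0.0, 1.431], 'qvel': [0.0, -0.0, 0.002, 0.001, -0.001, 0.0], 'tau': [-0.002, -48.063, 29.853, 0.019, -0.0, -0.0], 'tcp_pos': [0.146, 0.556, 0.23], 'orientation': [0.0, 0.792, 0.61, -0.001], 'wrist_force': [0.127, -0.292, 0.32], 'ft_torque': [-0.036, -0.016, -0.021], 'finger_gap': 0.085}
side cover_bar []
side cover_hinge [([0.616, 0.189, 0.073], 0.71)]
side spare_cover_bar [([0.644, -0.231, 0.238], 0.57)]
[[-0.99, -0.115, 0.081, 0.443], [-0.14, 0.768, -0.625, 0.69], [0.01, -0.63, -0.776, 0.996], [0.0, 0.0, 0.0, 1.0]] [[493.7183302102749, 0.0, 258.7790309012995], [0.0, 493.7183302102749, 192.8765058681816], [0.0, 0.0, 1.0]]
top cover_bar [([0.646, 0.197, 0.237], 0.93)]
top cover_hinge [([0.618, 0.196, 0.068], 0.88)]
top spare_cover_bar [([0.642, -0.232, 0.235], 0.91)]
[[0.026, -0.996, 0.084, 0.473], [-0.999, -0.023, 0.037, -0.029], [-0.035, -0.085, -0.996, 0.861], [0.0, 0.0, 0.0, 1.0]] [[356.93945504771176, 0.0, 261.39937636926794], [0.0, 356.93945504771176, 187.11774954596777], [0.0, 0.0, 1.0]]
```

View pics/side0.png

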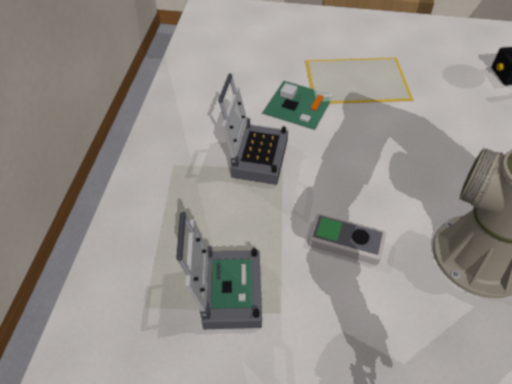

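View pics/top0.png

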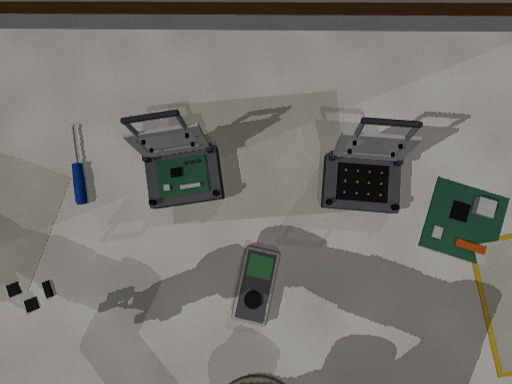

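The board fixture is the left one in the top view: board at about (185,175), bar from (123,121) to (179,113). The empty one is on the right with its bar at about (390,123). Next I measure the bar's direction and the hinge from depth.

```bash
python3 - <<'E'
from workcell import monitor, eyes
import cv2, numpy as np
r=eyes.read_camera("top"); K=r["camera_matrix"];T=r["pose"];z=r["z_map"]
v,u=np.mgrid[0:384,0:512]
P=np.stack([(u-K[0,2])/K[0,0]*z,(v-K[1,2])/K[1,1]*z,z],-1)@T[:3,:3].T+T[:3,3]
def fit(m,n):
    Q=P[m]; c=Q.mean(0); 
    (cx,cy),(w,h),a=cv2.minAreaRect(Q[:,:2].astype(np.float32))
    print(n,len(Q),c.round(4),"rect",round(cx,4),round(cy,4),round(w,4),round(h,4),round(a,2),"zmax",np.percentile(Q[:,2],95).round(4))
    d=np.linalg.svd(Q-c)[2][0]; print("  dir",d.round(3),"yaw of normal",np.degrees(np.arctan2(-d[0],d[1])).round(2) if d[1]>0 else np.degrees(np.arctan2(d[0],-d[1])).round(2))
ok=z>0
reg=(u>100)&(u<200)&(v>95)&(v<135)
fit(ok&reg&(P[...,2]>.222)&(P[...,2]<.27),"bar")
reg=(u>100)&(u<235)&(v>130)&(v<220)
fit(ok&reg&(P[...,2]>.04)&(P[...,2]<.057),"base")
reg=(u>340)&(u<440)&(v>95)&(v<140)
fit(ok&reg&(P[...,2]>.222)&(P[...,2]<.27),"sparebar")
print([(np.round(d["xyz"],3).tolist(),round(d["conf"],2)) for n in("cover_bar","cover_hinge") for d in eyes.tip_of(n,"top")])
E
```

```text
bar 430 [0.6467 0.1975 0.2401] rect 0.6472 0.1989 0.0137 0.1071 10.54 zmax 0.2438
  dir [-0.174  0.985  0.003] yaw of normal 10.02
base 3266 [0.5577 0.1808 0.0519] rect 0.5617 0.1837 0.125 0.1698 9.94 zmax 0.0562
  dir [ 0.184 -0.983 -0.004] yaw of normal 10.58
sparebar 456 [ 0.6431 -0.2303  0.2404] rect 0.6433 -0.2306 0.1048 0.014 86.37 zmax 0.2441
  dir [-0.056 -0.998  0.007] yaw of normal -3.23
[([0.646, 0.2, 0.232], 0.65), ([0.619, 0.195, 0.069], 0.66)]
```

>>> send_rows(targets=[[0.02, -0.015, 0.04, -5.4, 0], [0.03, -0.02, 0.03, -5.4, 0], [0.03, -0.02, 0.02, -5.4, 0], [0.03, -0.02, 0, -5.4, 0], [0.03, -0.02, 0, -5.4, 0], [0.03, -0.02, 0, -5.4, 0], [0.03, -0.02, 0, -5.4, 0], [0.03, -0.02, 0, -5.4, 0], [0.03, -0.02, 0, -5.4, 0], [0.03, -0.02, 0, -5.4, 0], [0.03, -0.02, 0, -5.4, 0], [0.03, -0.02, 0, -5.4, 0]], newtons=25)

```text
clock: 1.75
tcp_pos: [0.4978, 0.32, 0.3215]
orientation: [-0.0, 0.996, 0.089, 0.0]
wrist_force: [0.7, 0.8, 0.0]
finger_gap: 0.0852
```

>>> send_rows(targets=[[0.03, -0.024, 0, 0, 0], [0.03, -0.024, 0, 0, 0], [0.03, -0.024, 0, 0, 0], [0.03, -0.024, 0, 0, 0], [0.02, -0.018, 0, 0, 0], [0.008, -0.007, 0, 0, 0], [0, 0, 0, 0, 0], [0, 0, 0, 0, 0]])

```text
clock: 2.55
tcp_pos: [0.644, 0.2007, 0.3214]
orientation: [-0.0, 0.996, 0.091, -0.0]
wrist_force: [0.2, -0.7, 0.2]
finger_gap: 0.0854
```

```bash
python3 - <<'E'
from workcell import monitor, eyes
import cv2, numpy as np
s=monitor.get_state(); print(np.round(s["tcp_pos"],4),np.round(s["orientation"],4),np.round(s["joint_pos"],2))
r=eyes.read_camera("wrist"); cv2.imwrite("pics/w1.png",r["img"][:,:,::-1])
from scipy.spatial.transform import Rotation as R
q=s["orientation"]; Tw=np.eye(4); Tw[:3,:3]=R.from_quat([q[1],q[2],q[3],q[0]]).as_matrix(); Tw[:3,3]=s["tcp_pos"]
T=Tw@r["T_tool_cam"];K=r["camera_matrix"];z=r["z_map"]
v,u=np.mgrid[0:384,0:512]
P=np.stack([(u-K[0,2])/K[0,0]*z,(v-K[1,2])/K[1,1]*z,z],-1)@T[:3,:3].T+T[:3,3]
m=(z>0)&(P[...,2]>.226)&(P[...,2]<.26)&(abs(P[...,0]-.647)<.04)
Q=P[m]; print(len(Q)); 
if len(Q): print(Q.mean(0).round(4),cv2.minAreaRect(Q[:,:2].astype(np.float32)),np.percentile(Q[:,2],95))
print([(np.round(d["xyz"],3).tolist(),round(d["conf"],2)) for d in eyes.tip_of("cover_bar","wrist")])
E
```

```text
[0.644  0.2007 0.3214] [-2.000e-04  9.958e-01  9.110e-02 -2.000e-04] [0.18 0.54 0.6  1.64 0.   1.57]
2351
[0.6466 0.2041 0.2413] ((0.6468840837478638, 0.20045006275177002), (0.013140534982085228, 0.1054038256406784), 9.90977668762207) 0.24337542908186532
[([0.645, 0.198, 0.237], 0.79)]
```

View pics/w1.png

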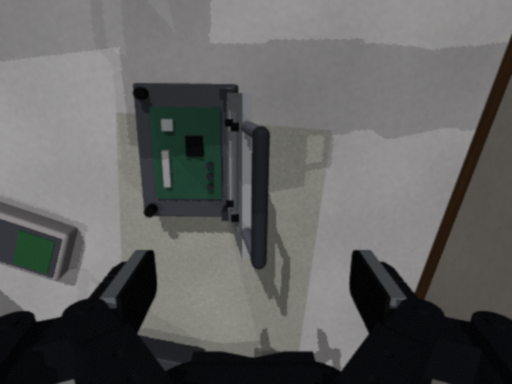

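The wrist view shows the bar at column ~260, centred between the two fingers and parallel to the pads. The board fixture is below it. Now I descend and close.

>>> send_rows(targets=[[0.003, 0, -0.025, 0, 0], [0, 0, -0.025, 0, 0], [0, 0, -0.025, 0, 0], [0, 0, -0.02, 0, 0], [0, 0, -0.01, 0, 0], [0, 0, 0, 0, 60], [0, 0, 0, 0, 120], [0, 0, 0, 0, 160], [0, 0, 0, 0, 180]], newtons=25)

```text
clock: 3.55
tcp_pos: [0.6483, 0.2002, 0.2177]
orientation: [-0.0, 0.996, 0.091, 0.001]
wrist_force: [-0.4, 0.0, 0.4]
finger_gap: 0.0283
```

>>> send_rows(targets=[[0, 0, 0, 0, 200], [0, 0, 0, 0, 215], [0, 0, 0, 0, 230], [0, 0, 0, 0, 240], [0, 0, 0, 0, 240], [0, 0, 0, 0, 240]], newtons=25)

```text
clock: 4.15
tcp_pos: [0.6481, 0.2, 0.2169]
orientation: [-0.0, 0.996, 0.091, 0.001]
wrist_force: [1.4, -1.4, 3.1]
finger_gap: 0.0113
```

```bash
python3 - <<'E'
import numpy as np
a=np.r_[np.arange(1.76,.44,-.06),np.arange(.43,-.01,-.04)]
e=np.array([np.cos(np.radians(10.2)),np.sin(np.radians(10.2))])
p=np.array([[*(-.17*np.cos(t)*e),.17*np.sin(t)] for t in a])
pr=np.round(p-p[0],3)
for t,d,c in zip(a[1:],np.diff(pr,axis=0),pr[1:]): print(round(t,2),d.round(3).tolist(),c)
E
```

```text
1.7 [-0.01, -0.002, 0.002] [-0.01  -0.002  0.002]
1.64 [-0.01, -0.002, 0.001] [-0.02  -0.004  0.003]
1.58 [-0.01, -0.001, 0.0] [-0.03  -0.005  0.003]
1.52 [-0.01, -0.002, 0.0] [-0.04  -0.007  0.003]
1.46 [-0.01, -0.002, -0.001] [-0.05  -0.009  0.002]
1.4 [-0.01, -0.002, -0.001] [-0.06  -0.011  0.001]
1.34 [-0.01, -0.002, -0.002] [-0.07  -0.013 -0.001]
1.28 [-0.009, -0.001, -0.003] [-0.079 -0.014 -0.004]
1.22 [-0.01, -0.002, -0.003] [-0.089 -0.016 -0.007]
1.16 [-0.009, -0.002, -0.004] [-0.098 -0.018 -0.011]
1.1 [-0.009, -0.001, -0.004] [-0.107 -0.019 -0.015]
1.04 [-0.009, -0.002, -0.005] [-0.116 -0.021 -0.02 ]
0.98 [-0.009, -0.001, -0.006] [-0.125 -0.022 -0.026]
0.92 [-0.008, -0.002, -0.006] [-0.133 -0.024 -0.032]
0.86 [-0.008, -0.001, -0.006] [-0.141 -0.025 -0.038]
0.8 [-0.007, -0.002, -0.007] [-0.148 -0.027 -0.045]
0.74 [-0.007, -0.001, -0.007] [-0.155 -0.028 -0.052]
0.68 [-0.007, -0.001, -0.008] [-0.162 -0.029 -0.06 ]
0.62 [-0.006, -0.001, -0.008] [-0.168 -0.03  -0.068]
0.56 [-0.005, -0.001, -0.009] [-0.173 -0.031 -0.077]
0.5 [-0.005, -0.001, -0.008] [-0.178 -0.032 -0.085]
0.44 [-0.005, -0.001, -0.01] [-0.183 -0.033 -0.095]
0.43 [-0.001, 0.0, -0.001] [-0.184 -0.033 -0.096]
0.39 [-0.002, -0.001, -0.006] [-0.186 -0.034 -0.102]
0.35 [-0.003, 0.0, -0.007] [-0.189 -0.034 -0.109]
0.31 [-0.002, 0.0, -0.006] [-0.191 -0.034 -0.115]
0.27 [-0.002, -0.001, -0.007] [-0.193 -0.035 -0.122]
0.23 [-0.001, 0.0, -0.006] [-0.194 -0.035 -0.128]
0.19 [-0.002, 0.0, -0.007] [-0.196 -0.035 -0.135]
0.15 [-0.001, 0.0, -0.007] [-0.197 -0.035 -0.142]
0.11 [-0.001, -0.001, -0.006] [-0.198 -0.036 -0.148]
0.07 [0.0, 0.0, -0.007] [-0.198 -0.036 -0.155]
0.03 [-0.001, 0.0, -0.007] [-0.199 -0.036 -0.162]
```

>>> send_rows(targets=[[-0.01, -0.002, 0.002, 0, 240], [-0.01, -0.002, 0.001, 0, 240], [-0.01, -0.001, 0, 0, 240], [-0.01, -0.002, 0, 0, 240], [-0.01, -0.002, -0.001, 0, 240], [-0.01, -0.002, -0.001, 0, 240], [0, 0, 0, 0, 240]])

```text
clock: 4.85
tcp_pos: [0.5861, 0.1892, 0.2173]
orientation: [-0.0, 0.996, 0.091, -0.001]
wrist_force: [-1.3, 1.4, 2.5]
finger_gap: 0.0108
```

>>> send_rows(targets=[[-0.01, -0.002, -0.002, 0, 240], [-0.009, -0.001, -0.003, 0, 240], [-0.01, -0.002, -0.003, 0, 240], [-0.009, -0.002, -0.004, 0, 240], [-0.009, -0.001, -0.004, 0, 240], [-0.009, -0.002, -0.005, 0, 240], [-0.009, -0.001, -0.006, 0, 240], [0, 0, 0, 0, 240]])

```text
clock: 5.65
tcp_pos: [0.521, 0.1778, 0.1892]
orientation: [0.0, 0.996, 0.091, -0.002]
wrist_force: [-1.8, 0.1, -1.4]
finger_gap: 0.0112
```

>>> send_rows(targets=[[-0.008, -0.002, -0.006, 0, 240], [-0.008, -0.001, -0.006, 0, 240], [-0.007, -0.002, -0.007, 0, 240], [-0.007, -0.001, -0.007, 0, 240], [-0.007, -0.001, -0.008, 0, 240], [-0.006, -0.001, -0.008, 0, 240], [-0.005, -0.001, -0.009, 0, 240], [-0.005, -0.001, -0.008, 0, 240], [0, 0, 0, 0, 240]])

```text
clock: 6.55
tcp_pos: [0.4688, 0.1683, 0.1297]
orientation: [-0.0, 0.996, 0.091, -0.001]
wrist_force: [1.8, 5.5, -3.4]
finger_gap: 0.0113
```

```bash
python3 - <<'E'
from workcell import monitor, eyes
import cv2, numpy as np
for c in ["side","top"]:
    r=eyes.read_camera(c); cv2.imwrite(f"pics/{c}2.png",r["img"][:,:,::-1])
    print([(np.round(d["xyz"],3).tolist(),round(d["conf"],2)) for n in("cover_bar","cover_hinge") for d in eyes.tip_of(n,c)])
a=cv2.imread("pics/side2.png")[180:360,140:400]; cv2.imwrite("pics/side2c.png",cv2.resize(a,None,fx=3,fy=3))
E
```

```text
[([0.469, 0.167, 0.152], 0.78), ([0.615, 0.19, 0.074], 0.62)]
[([0.467, 0.167, 0.148], 0.85), ([0.619, 0.194, 0.069], 0.66)]
```

View pics/side2c.png

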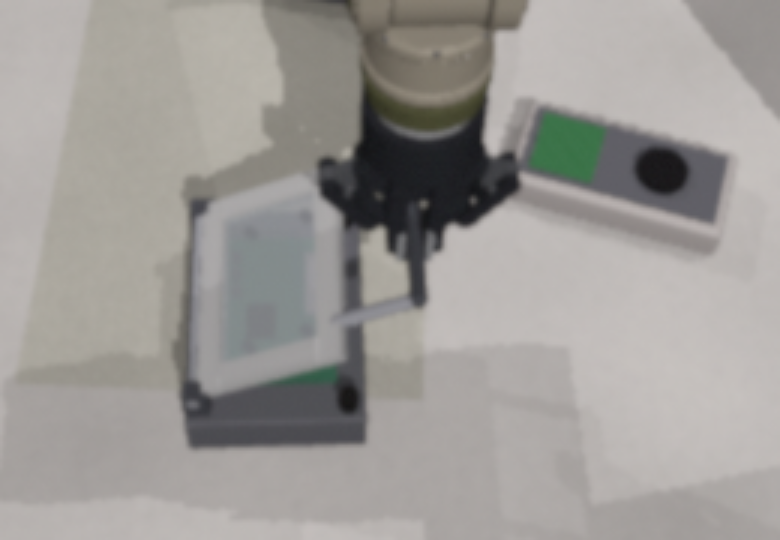

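The cover is held at about 0.47 rad: the bar is in the pads near (415,240) and nothing else touches. I continue the lowering, slower.

>>> send_rows(targets=[[-0.003, -0.001, -0.006, 0, 240], [-0.003, -0.001, -0.006, 0, 240], [-0.003, 0, -0.006, 0, 240], [-0.003, 0, -0.006, 0, 240], [-0.002, 0, -0.006, 0, 240], [-0.002, -0.001, -0.006, 0, 240], [-0.001, 0, -0.006, 0, 240], [-0.001, 0, -0.006, 0, 240], [-0.001, 0, -0.005, 0, 240], [-0.001, 0, -0.005, 0, 240], [0, 0, -0.005, 0, 240], [0, 0, 0, 0, 240]])

```text
clock: 8.05
tcp_pos: [0.4502, 0.1652, 0.0677]
orientation: [-0.0, 0.996, 0.091, 0.001]
wrist_force: [3.2, 5.1, -1.7]
finger_gap: 0.0108
```

>>> send_rows(targets=[[0, 0, -0.003, 0, 240], [-0.001, 0, -0.003, 0, 240], [0, 0, -0.003, 0, 240], [0, 0, -0.002, 0, 240], [0, 0, 0, 0, 240], [0, 0, 0, 0, 240]])

```text
clock: 8.65
tcp_pos: [0.4496, 0.1651, 0.0573]
orientation: [0.0, 0.996, 0.091, 0.001]
wrist_force: [4.3, 4.5, -1.9]
finger_gap: 0.0111
```

>>> send_rows(targets=[[0, 0, -0.002, 0, 240], [0, 0, -0.001, 0, 240], [0, 0, -0.001, 0, 240], [0, 0, 0, 0, 240], [0, 0, 0, 0, 240]])

```text
clock: 9.15
tcp_pos: [0.4495, 0.1651, 0.0533]
orientation: [0.0, 0.996, 0.091, 0.001]
wrist_force: [4.0, 3.4, -1.6]
finger_gap: 0.0109
```

>>> send_rows(targets=[[0, 0, -0.001, 0, 240], [0, 0, -0.001, 0, 240], [0, 0, 0, 0, 240], [0, 0, 0, 0, 240]])

```text
clock: 9.55
tcp_pos: [0.4496, 0.165, 0.0528]
orientation: [0.0, 0.996, 0.091, 0.001]
wrist_force: [0.1, 2.3, 12.0]
finger_gap: 0.0108
```

>>> send_rows(targets=[[0, 0, -0.001, 0, 240], [0, 0, -0.001, 0, 240], [0, 0, 0, 0, 240], [0, 0, 0, 0, 240]])

```text
clock: 9.95
tcp_pos: [0.4496, 0.165, 0.0524]
orientation: [0.0, 0.996, 0.091, 0.002]
wrist_force: [-5.2, 1.6, 27.0]
finger_gap: 0.0108
```

The upward force rose from -2 N to 12 N and then 27 N with the height stuck at 52 mm, so the cover is on its stops. I ease off the force, then open part way.

>>> send_rows(targets=[[0, 0, 0.001, 0, 240], [0, 0, 0.001, 0, 240], [0, 0, 0, 0, 240]])

```text
clock: 10.25
tcp_pos: [0.4495, 0.165, 0.0526]
orientation: [0.0, 0.996, 0.091, 0.001]
wrist_force: [0.3, 3.1, 10.4]
finger_gap: 0.0112
```

>>> send_rows(targets=[[0, 0, 0, 0, 228], [0, 0, 0, 0, 215], [0, 0, 0, 0, 200], [0, 0, 0, 0, 185], [0, 0, 0, 0, 175], [0, 0, 0, 0, 175], [0, 0, 0, 0, 175], [0, 0, 0, 0, 175]])

```text
clock: 11.05
tcp_pos: [0.4485, 0.165, 0.0512]
orientation: [0.0, 0.996, 0.091, -0.0]
wrist_force: [0.7, 0.1, -0.2]
finger_gap: 0.0269
```

Released, with force about 0 and a 27 mm opening. Lifting straight up.

>>> send_rows(targets=[[0, 0, 0.004, 0, 175], [0, 0, 0.008, 0, 175], [0, 0, 0.015, 0, 175], [0, 0, 0.02, 0, 175], [0, 0, 0.03, 0, 175], [0, 0, 0.04, 0, 175], [-0.01, 0, 0.04, 0, 175], [-0.01, 0.02, 0.03, 0, 175], [-0.01, 0.04, 0, 0, 175], [0, 0.045, 0, 0, 175], [0, 0.045, 0, 0, 175], [0, 0, 0, 0, 175]])

```text
clock: 12.25
tcp_pos: [0.4184, 0.3194, 0.239]
orientation: [-0.001, 0.996, 0.094, 0.001]
wrist_force: [0.6, -0.4, -0.8]
finger_gap: 0.0269
```

```bash
python3 - <<'E'
from workcell import monitor, eyes
import cv2, numpy as np
for c in ["side","top"]:
    r=eyes.read_camera(c); cv2.imwrite(f"pics/{c}3.png",r["img"][:,:,::-1])
    print(c,[(n,np.round(d["xyz"],3).tolist(),round(d["conf"],2)) for n in("cover_bar","cover_hinge","spare_cover_bar") for d in eyes.tip_of(n,c)])
s=monitor.get_state(); print(s["clock"],s["tcp_pos"],s["wrist_force"])
E
```

```text
side [('cover_hinge', [0.618, 0.194, 0.071], 0.71), ('cover_hinge', [0.643, -0.231, 0.236], 0.3), ('spare_cover_bar', [0.644, -0.233, 0.237], 0.87)]
top [('cover_bar', [0.45, 0.163, 0.07], 0.85), ('cover_hinge', [0.621, 0.194, 0.068], 0.77), ('cover_hinge', [0.449, 0.161, 0.068], 0.74), ('spare_cover_bar', [0.644, -0.231, 0.237], 0.89)]
12.65 [0.41885685 0.31400404 0.23858437] [-0.50499197 -0.34838893  0.25843416]
```

View pics/side3.png

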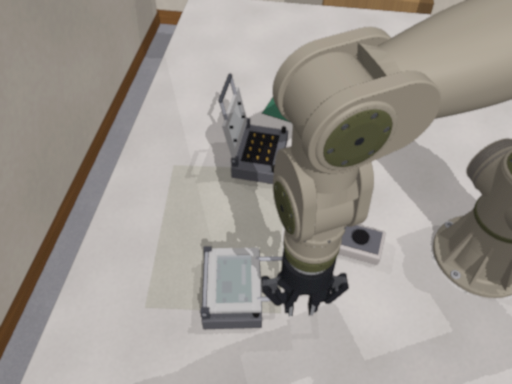

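View pics/top3.png

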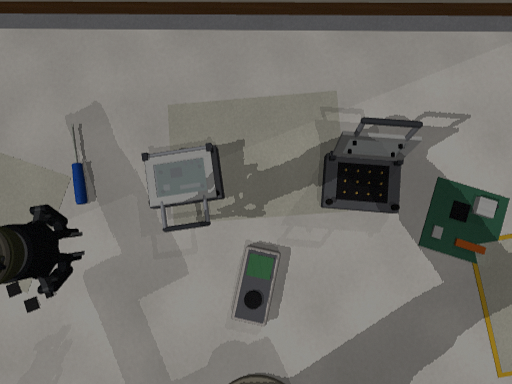

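The board fixture's cover lies shut, with its bar at (187,226) in the top view and z = 0.070. The spare cover's bar is where it started, at (390,123), and the robot is clear of both.

```bash
python3 - <<'E'
from workcell import ticket
print(ticket.hand_in())
E
```

```text
the job is handed in; nothing more can be done
None
```

The cover of the fixture holding the green board is shut on its stops, and the job is handed in. I gripped its bar at 25 N and swung it over past upright. I lowered it under grip until the stops pushed back, reading 12 N and then 27 N at the wrist with the height stuck. I eased that to 10 N, opened the fingers part way and lifted clear, all by about 12.7 s.

**Last checks:**
- **Board fixture's cover:** the top camera put the bar at z = 0.070 m, 0.17 m in front of the hinge, which is the shut position.
- **Empty fixture's cover:** its bar is still at (0.644, -0.231, 0.237), unchanged within the 4 mm accuracy.
- **Robot:** wrist force was about 0 and the gripper was well clear of both fixtures.

**Checks that failed or disagreed:**
- The side camera did not detect the shut bar, because the gripper partly hid it. That check rests on the top camera and the pictures.
- Both cameras also gave a false second hinge detection: the top one at the shut bar (confidence 0.74), the side one at the spare bar (0.3).

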